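# Fit the sprung paper-roll spindle into the bench roll holder

## Robot

A 6-joint arm with a two-finger parallel gripper is mounted at the origin on the work surface. World frame = base frame: x ahead of the robot, y to its left, z up, the work surface at z = 0. Lengths are in m, angles in rad, forces in N, time in s.
With the tool pointing down it reaches from about 0.25 to 0.8 m from the base axis. Payload 8.5 kg.
Tool frame: the origin (TCP) lies on the mounting face of the last link; the fingertips stand manip.nose_length ahead of it and the grasp point (between the pads) lies 155 mm ahead of it (manip.nose_length is the distance from the TCP to the fingertips, in m); z points along the fingers, y is the direction in which the jaws open and shut (so a half turn about z gives the same grasp; the last joint's range is limited). The gripper opens to 85 mm and grips with 20 to 120 N. Pads are 22 mm wide; open, the fingers measure 114 mm over their backs; the gripper's body (76 mm by 85 mm) begins 54 mm behind the grasp point. The pads swing forward as they close: fully open they stand 13 mm farther back than shut.
Start: joints at [1.141, 0.238, -0.013, 1.319, 0, 1.571], TCP at [0.219, 0.477, 0.405] pointing down, gripper open.
Joint ranges: [-2.66, 2.66], [-1.03, 1.9], [-1.14, 1.46], [-1.82, 2.27], [-1.45, 1.34], [-3.14, 3.14]. Speed limits (rad/s): [2.22, 2.22, 2.79, 3.14, 3.14, 3.14].

## Interface

Orientations are given as a unit quaternion [w, x, y, z].
In Python, from bench import manip, optics, workorder, models, status gives the robot as it stands. Calls block until the motion is done:
- manip.movep(position, orientation): joint-space move of the TCP to a pose.
- manip.move_linear(position, rotation=None, max_speed=0.15): straight line of the TCP; rotation=None keeps the orientation; max_speed is the mean speed in m/s.
- manip.move_joints(angles): joint-space move.
- manip.move_gripper(opening, grasp_force=None): opening from 0.0 (shut) to 1.0 (fully open); grasp_force is the grip in N (None keeps the last); returns when the fingers have stopped.
- manip.pause(seconds).
- manip.inverse_kinematics(position, orientation): joint angles nearest the present ones, or None.
- optics.get_image(name): name is "scene" or "top"; returns a dict with "frame" (384x512x3 uint8, red, green, blue), "z_map" (384x512 float32, m along the optical axis (not along the pixel's ray), 0 where there is no reading), "fx", "fy", "cx", "cy" (pixels), "R" (3x3) and "t" (3): a world point X has camera coordinates R X + t. Camera axes: x right, y down, z forward; pixel columns grow to the right and rows downward; lengths in m; the calibration is good to about 2 mm. A picture is of the moment at which its call begins.
A pose or a line that the arm cannot do raises manip.PlanningError and nothing moves.
- workorder.job_done(): hands the job in, once; it reports no verdict.
Trained networks look in the newest picture that a camera, given by its name, has taken for a name from the list of things; names that differ only in an ending like _2 or _b are one class to them, and where a whole thing is asked for, a point or a joint stands for the part that bears it (a point fixed in the world has none). Each returns a list of dicts, best first, with "score" (0 to 1); they miss things now and then, are a little off and sometimes report something else, mostly with a low value. They report only what shows in the picture. A call takes as long as a camera call. They do not tell look-alikes from the thing itself.
- models.masks_of(name, camera): "mask" (384x512 bool, what is visible of it) and "box" ([left, top, right, bottom] in pixels, round what is visible of it).
- models.place_of(name, camera): "xy" ([column, row] in pixels: a listed point, or the origin of a listed thing).
Readings, each from a call of its own:
- status.get_clock(): time.
- status.get_q(): joint angles.
- status.get_qd(): joint speeds.
- status.get_tau(): joint torques, N m.
- status.get_ee_pos(): TCP position.
- status.get_eef_rot(): TCP orientation.
- status.get_ft_force(): force on the tool from outside, world axes, zero at the start.
- status.get_moment(): the same for the moment, N m.
- status.get_grip_width(): opening from 0.0 (shut) to 1.0 (fully open).
Only numpy, scipy, OpenCV 4.12 (cv2) and the standard library are available. Lean on these libraries where they do the work, as an engineer would, in place of code of your own. Each camera call takes 0.05 s, during which the arm holds its last target. There are 200 camera calls.

## Task

Take the spindle with its paper roll out of the white cradle and fit it into the bench roll holder: push its spring pin in against the tall cheek so that the spindle goes between the two cheeks, let the spring pin into the tall cheek's cup and the fixed pin into the low cheek's cup, and leave the spindle held there by its own spring. Ease it in without forcing the holder, and leave the other things on the bench alone.

Things in the scene. Friction and masses are not known exactly. Their poses are not given: they have to be found in the camera images.
- spindle: Black core tube, 26 mm diameter, 120 mm long, with a white paper roll, 40 mm diameter and 72 mm long, fixed round its middle (grip across the roll, from above); about 0.26 kg. Origin: middle of the core, on its axis. Its y axis runs along it: +y to the spring pin (long), -y to the fixed pin (short). Both pins: steel, 10 mm diameter, half-round ends. Starts lying level in the cradle.
- spring_pin (a joint): How far the spring pin is pushed into the spindle, m: 0 free (it stands 30 mm out of the core), 0.028 hard stop. Takes 2.4 N to start and 0.4 N more per mm (11 N at 21 mm); damped, so push slowly. To pass between the cheeks level it must be in by over 21 mm, or over 13 mm once its tip is at the bottom of its cup. Seated with both tips at the cup bottoms it is in by 5 mm.
- spring_pin_tip (a point): Tip of the spring pin, on the spindle's axis; 90 mm from the spindle's origin (towards +y) when free.
- fixed_pin_tip (a point): Tip of the fixed pin, on the spindle's axis, 72 mm from the spindle's origin (towards -y); the pin stands 12 mm out of the core.
- cradle: White stand, fixed to the bench: foot plate 80 x 125 x 8 mm and two V-shaped uprights, 8 mm thick, 95 mm apart along its y, on which the bare ends of the core lie. Origin: centre of its underside, on the bench. The spindle's axis lies 55 mm above the bench, along the cradle's y; under the roll there is only the foot plate.
- holder: Roll holder, fixed to the bench. Origin: centre of its underside, on the bench; y runs from the low to the tall cheek. Foot 76 x 215 x 10 mm; two end pillars, 95 mm high; a crosspiece clamped on them carries two grey cheeks, 44 mm wide (x), 14 mm thick, 141 mm apart, and a 24 mm wide bar between, its top 38 mm below the cups' axis. Seated, the spindle's origin is at y = -6.5 mm.
- tall_face (a point): Point of the holder (moves with its foot) at x = 0, y = +70.5 mm on the tall cheek's inner side, 105 mm above the bench. The cup there (round, 13 mm wide, chamfered, 8 mm deep) is in line with it but up to 18 mm higher or lower, as the crosspiece is clamped: feel or look for it. The cheek rises 80 mm above the cup axis, flat, so that the spring pin can be pressed on it and slid down into the cup.
- low_face (a point): Point of the holder (moves with its foot) at x = 0, y = -70.5 mm on the low cheek's inner side, 105 mm above the bench. The same kind of cup is here, always at the same height as the tall cheek's cup, thus up to 18 mm higher or lower than this point. The low cheek's top edge is 14 mm above the cup axis.
- tip_box: Bystander: yellow pipette-tip box, 85 x 125 x 54 mm. Origin: centre of its underside.
- reagent_jar: Bystander: amber glass jar with a blue cap, 64 mm diameter, 85 mm high. Origin: centre of its underside.
- timer: Bystander: small blue bench timer, 90 x 35 x 24 mm. Origin: centre of its underside.
Not all that is in view belongs to the job. What is shaped like the spindle but green, red or yellow is not meant.

How it is judged:
By the outcome, as a careful person would: the job done as asked, in the order asked, and still so for the second after the job is handed in, with the robot touching nothing.
It also fails if it takes over 72 s, if anything falls off the work surface, if the arm or the gripper's body presses on something with over 40 N, if the wrist force passes 120 N, or if a joint passes its speed limit or range.

## Working session

There is one attempt and no reset: what is moved stays moved. The work goes in short steps, each a Python script; the robot and the scene stay as the last script left them, time stands still between calls to the robot, and variables do not carry over. Pictures are saved under pics/ and viewed, about 8 in all and at most 12, crops included, and the job is handed in when it is done.

```bash
mkdir -p pics; ls; cat > h.py <<'E'
import numpy as np, cv2
from bench import manip, optics, workorder, models, status
def shot(name,fn=None):
    im=optics.get_image(name)
    if fn: cv2.imwrite('pics/'+fn,cv2.cvtColor(im['frame'],cv2.COLOR_RGB2BGR))
    return im
def cloud(im):
    z=im['z_map'];v,u=np.indices(z.shape)
    c=np.stack([(u-im['cx'])/im['fx']*z,(v-im['cy'])/im['fy']*z,z],-1)
    return (c-im['t'])@im['R']      # world
def proj(im,X):
    c=im['R']@np.asarray(X)+im['t']; return [im['fx']*c[0]/c[2]+im['cx'],im['fy']*c[1]/c[2]+im['cy']]
def ray_z(im,uv,z):
    d=im['R'].T@np.array([(uv[0]-im['cx'])/im['fx'],(uv[1]-im['cy'])/im['fy'],1]);o=-im['R'].T@im['t']
    return o+d*(z-o[2])/d[2]
E
python3 - <<'E'
from h import *
print(status.get_clock(),manip.nose_length,status.get_eef_rot(),status.get_grip_width())
ims=[]
for n in ['scene','top']:
    im=shot(n,n+'0.png');P=cloud(im);ims.append(im['frame'])
    np.savez(n+'0.npz',P=P,**im)
    print(n,im['fx'],(-im['R'].T@im['t']).round(3))
    for t in ['spindle','cradle','holder','tip_box','reagent_jar','timer']:
        for m in models.masks_of(t,n)[:4]:
            p=P[m['mask']&(im['z_map']>0)]
            print(t,round(m['score'],2),m['box'],np.median(p,0).round(3),np.percentile(p,2,0).round(3),np.percentile(p,98,0).round(3))
    for t in ['spindle','spring_pin_tip','fixed_pin_tip','tall_face','low_face','cradle','holder']:
        print(t,[(round(m['score'],2),np.round(m['xy'],1).tolist()) for m in models.place_of(t,n)[:3]])
cv2.imwrite('pics/both.png',cv2.cvtColor(np.vstack(ims),cv2.COLOR_RGB2BGR)[::1])
print(status.get_clock())
E
```

```text
pics
0.0 0.1734 [-1.57800635e-04  2.13231904e-01  9.77001350e-01 -7.01305007e-04] 1.0018496146050646
scene 461.18549751838543 [ 1.127 -0.793  0.921]
spindle 0.92 [266.2, 277.0, 317.8, 315.0] [ 0.778 -0.255  0.032] [ 0.758 -0.319  0.01 ] [ 0.795 -0.186  0.041]
spindle 0.89 [131.1, 293.8, 197.9, 316.6] [ 0.566 -0.468  0.031] [ 0.512 -0.513 -0.001] [ 0.611 -0.405  0.041]
spindle 0.86 [167.2, 218.1, 201.1, 254.7] [ 0.452 -0.291  0.032] [ 0.386 -0.304  0.013] [ 0.515 -0.268  0.041]
spindle 0.76 [221.1, 227.8, 266.8, 262.5] [ 0.612 -0.232  0.066] [ 0.568 -0.288 -0.   ] [ 0.626 -0.121  0.076]
cradle 0.8 [217.6, 239.8, 272.7, 281.4] [ 0.62  -0.237  0.007] [ 0.571 -0.287 -0.   ] [ 0.647 -0.166  0.056]
holder 0.91 [298.4, 99.6, 356.3, 184.7] [0.557 0.259 0.063] [0.518 0.136 0.002] [0.591 0.341 0.186]
tip_box 0.94 [311.8, 209.3, 366.5, 263.0] [ 0.77  -0.039  0.048] [ 0.722 -0.084  0.004] [0.804 0.037 0.054]
timer 0.7 [267.9, 133.0, 295.6, 150.0] [0.365 0.219 0.019] [0.319 0.211 0.002] [0.406 0.246 0.026]
spindle [(0.92, [295.4, 293.8]), (0.89, [241.9, 245.4]), (0.78, [292.5, 209.7])]
spring_pin
[... 921 characters left out ...]
341 0.189]
tip_box 0.89 [224.9, 123.2, 265.8, 158.8] [ 0.753 -0.02   0.05 ] [ 0.717 -0.081  0.006] [0.8   0.039 0.056]
reagent_jar 0.58 [231.0, 249.9, 255.5, 274.1] [ 0.399 -0.019  0.085] [ 0.371 -0.046  0.054] [0.426 0.007 0.089]
timer 0.79 [146.8, 263.1, 165.8, 296.8] [0.361 0.229 0.022] [0.32  0.214 0.014] [0.402 0.248 0.027]
spindle [(0.95, [316.2, 136.5]), (0.74, [242.5, 199.1]), (0.71, [337.0, 248.4])]
spring_pin_tip [(0.75, [244.0, 141.3]), (0.43, [282.6, 184.7]), (0.41, [351.0, 138.4])]
fixed_pin_tip [(0.95, [336.8, 278.0]), (0.89, [293.4, 129.7]), (0.69, [225.2, 216.0])]
tall_face [(0.74, [116.7, 203.0])]
low_face [(0.94, [170.4, 207.3])]
cradle []
holder [(0.6, [154.8, 213.0])]
1.4
```

View pics/scene0.png

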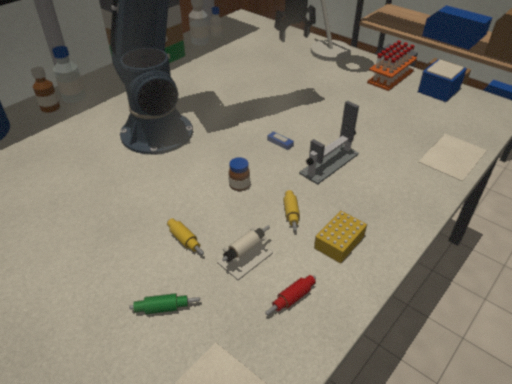

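View pics/top0.png

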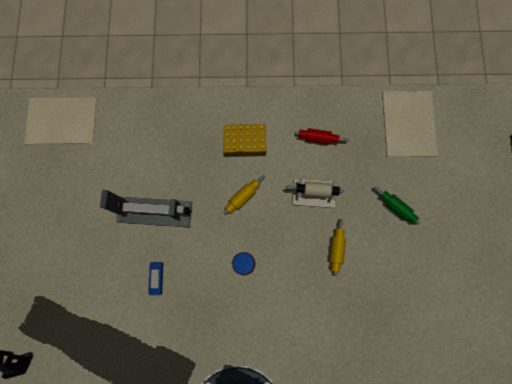

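Top view: the only black and white one is the spindle at (317,189), lying in the white cradle with its long spring pin to the left at (283,188). The green, red and two yellow look-alikes are lying on the bench. In the holder, the tall cheek is at (110,201) on the left and the low cheek at (184,209). I'll confirm in a crop and measure.

```bash
cat > m.py <<'E'
from h import *
S=np.load('scene0.npz');T=np.load('top0.npz')
def crop(f,b,k): 
    a=f[b[1]:b[3],b[0]:b[2]]; return cv2.resize(a,None,fx=k,fy=k,interpolation=cv2.INTER_CUBIC)
a=crop(T['frame'],(270,165,360,215),7);
b=crop(S['frame'],(210,215,290,285),4);c=crop(S['frame'],(295,95,365,185),4)
H=max(b.shape[0],c.shape[0]);pad=lambda x:cv2.copyMakeBorder(x,0,H-x.shape[0],0,0,0)
d=np.hstack([pad(b),pad(c)]);w=max(a.shape[1],d.shape[1])
pw=lambda x:cv2.copyMakeBorder(x,0,0,0,w-x.shape[1],0)
o=np.vstack([pw(a),pw(d)]);cv2.imwrite('pics/crop1.png',cv2.cvtColor(o[:600] if 0 else cv2.resize(o,None,fx=.84,fy=.84),cv2.COLOR_RGB2BGR))
for n,D in (('S',S),('T',T)):
    P=D['P'].reshape(-1,3);P=P[np.isfinite(P).all(1)&(D['z_map'].ravel()>0)]
    q=P[(abs(P[:,0]-.6)<.06)&(abs(P[:,1]+.22)<.12)&(P[:,2]>.062)]  # roll top
    m,(u) =q.mean(0),np.linalg.svd((q-q.mean(0))[:,:2],full_matrices=False)[2][0]
    t=(q-m)[:,:2]@u
    print(n,'roll n',len(q),m.round(4),'yaw of y axis',np.degrees(np.arctan2(-u[0]*np.sign(u[1]),abs(u[1]))).round(2),'ext',t.min().round(3),t.max().round(3),'ztop',np.percentile(q[:,2],95).round(4))
    h=P[(abs(P[:,0]-.555)<.07)&(abs(P[:,1]-.24)<.15)]
    foot=h[(h[:,2]>.006)&(h[:,2]<.016)]
    r=cv2.minAreaRect(foot[:,:2].astype(np.float32)*1000);print(' foot',r,len(foot), np.median(foot[:,2]))
    tall=h[h[:,2]>.13];print(' tall',len(tall),'zmax',np.sort(tall[:,2])[-8:].round(4))
    r=cv2.minAreaRect(tall[:,:2].astype(np.float32)*1000);print('  rect',r)
    hi=h[(h[:,2]>.045)&(h[:,2]<.145)]
    print(' hist z>.045',[(round(z,3),int(k)) for k,z in zip(*np.histogram(hi[:,2],np.arange(.045,.145,.004)))])
    low=h[(h[:,2]>.09)&(h[:,1]<.21)]
    print(' low',len(low),low.min(0).round(3),low.max(0).round(3),np.sort(low[:,2])[-10:].round(4),low[low[:,2]>low[:,2].max()-.006].mean(0).round(4))
E
python3 m.py
```

```text
S roll n 460 [ 0.6086 -0.231   0.0694] yaw of y axis -5.26 ext -0.065 0.065 ztop 0.0752
 foot ((558.4229736328125, 242.15260314941406), (220.26486206054688, 79.72077941894531), 82.45771789550781) 755 0.009340884356895469
 tall 279 zmax [0.1898 0.1898 0.19   0.1901 0.1907 0.1907 0.1918 0.1922]
  rect ((557.392578125, 321.6579284667969), (21.856287002563477, 46.25582504272461), 84.64503479003906)
 hist z>.045 [(np.float64(0.045), 10), (np.float64(0.049), 4), (np.float64(0.053), 3), (np.float64(0.057), 26), (np.float64(0.061), 43), (np.float64(0.065), 59), (np.float64(0.069), 172), (np.float64(0.073), 49), (np.float64(0.077), 47), (np.float64(0.081), 33), (np.float64(0.085), 33), (np.float64(0.089), 39), (np.float64(0.093), 44), (np.float64(0.097), 28), (np.float64(0.101), 40), (np.float64(0.105), 27), (np.float64(0.109), 32), (np.float64(0.113), 34), (np.float64(0.117), 37), (np.float64(0.121), 53), (np.float64(0.125), 21), (np.float64(0.129), 14), (np.float64(0.133), 15), (np.float64(0.137), 18)]
 low 196 [0.521 0.14  0.09 ] [0.569 0.182 0.127] [0.1243 0.1245 0.1248 0.1249 0.1251 0.12
[... 510 characters left out ...]
9), 0), (np.float64(0.053), 0), (np.float64(0.057), 8), (np.float64(0.061), 19), (np.float64(0.065), 74), (np.float64(0.069), 270), (np.float64(0.073), 106), (np.float64(0.077), 36), (np.float64(0.081), 30), (np.float64(0.085), 17), (np.float64(0.089), 19), (np.float64(0.093), 43), (np.float64(0.097), 27), (np.float64(0.101), 19), (np.float64(0.105), 19), (np.float64(0.109), 10), (np.float64(0.113), 14), (np.float64(0.117), 29), (np.float64(0.121), 77), (np.float64(0.125), 30), (np.float64(0.129), 9), (np.float64(0.133), 10), (np.float64(0.137), 10)]
 low 184 [0.523 0.144 0.091] [0.566 0.177 0.129] [0.1266 0.1267 0.127  0.127  0.1271 0.1275 0.1276 0.1277 0.1278 0.1286] [0.5445 0.1679 0.1247]
```

View pics/crop1.png

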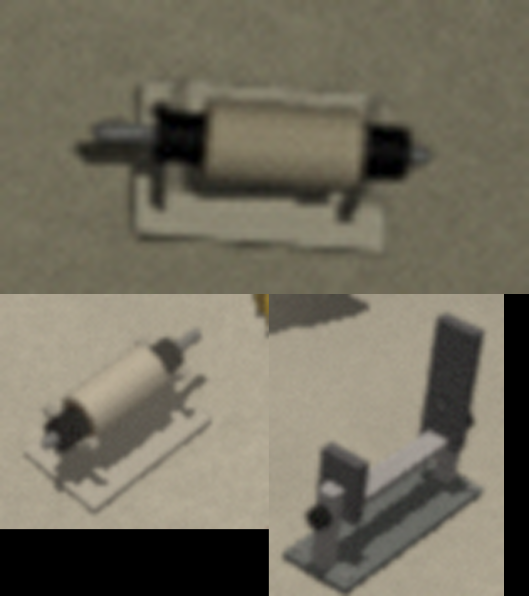

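The crop confirms it: white roll, black core, long pin to the left (+y), resting on the V uprights. Next I'll fit the known shapes to the depth points to get poses.

```bash
cat > fit.py <<'E'
from h import *
from scipy.optimize import least_squares
def box(p,lo,hi):
    lo,hi=np.array(lo),np.array(hi);q=abs(p-(lo+hi)/2)-(hi-lo)/2
    return np.linalg.norm(np.maximum(q,0),axis=1)+np.minimum(q.max(1),0)
def cyl(p,y0,y1,r):
    q=np.stack([np.hypot(p[:,0],p[:,2])-r,abs(p[:,1]-(y0+y1)/2)-(y1-y0)/2],1)
    return np.linalg.norm(np.maximum(q,0),axis=1)+np.minimum(q.max(1),0)
def loc(P,x,y,z,yaw):
    c,s=np.cos(yaw),np.sin(yaw);d=P-[x,y,z];return np.stack([c*d[:,0]+s*d[:,1],-s*d[:,0]+c*d[:,1],d[:,2]],1)
def mind(l): # union: smallest absolute-ish distance
    return np.min(np.array(l),0)
def spindle(v,P):
    p=loc(P,*v);return mind([cyl(p,-.036,.036,.02),cyl(p,-.06,.06,.013),cyl(p,-.071,-.06,.005),cyl(p,.06,.089,.005)])
def holder(v,P):
    p=loc(P,v[0],v[1],0,v[3]);c=v[2]
    return mind([box(p,(-.038,-.1075,0),(.038,.1075,.01)),box(p,(-.022,.0705,c-.03),(.022,.0845,c+.08)),
      box(p,(-.022,-.0845,c-.03),(.022,-.0705,c+.014)),box(p,(-.012,-.07,c-.05),(.012,.07,c-.038))])
def run(f,P,v0):
    r=least_squares(f,v0,args=(P,),loss='soft_l1',f_scale=.002,x_scale=[.01,.01,.01,.1]);return r.x,np.median(abs(r.fun))
def pts(D):
    P=D['P'].reshape(-1,3) if 'P' in D else cloud(D).reshape(-1,3)
    return P[D['z_map'].ravel()>0]
def near(P,c,h,z0,z1): return P[(abs(P[:,0]-c[0])<h[0])&(abs(P[:,1]-c[1])<h[1])&(P[:,2]>z0)&(P[:,2]<z1)]
if __name__=='__main__':
    for n in 'scene','top':
        P=pts(np.load(n+'0.npz'))
        for s in (0,np.pi):
            v,e=run(spindle,near(P,(.6,-.22),(.05,.12),.045,.1),[.6,-.22,.055,-.09+s]);print(n,'sp',v.round(4),e)
        H=near(P,(.555,.24),(.07,.14),.006,.21)
        H=H[(H[:,2]<.013)|(H[:,2]>.065)]
        v,e=run(holder,H,[.555,.24,.11,-.1]);print(n,'ho',v.round(4),e)
E
python3 fit.py
```

```text
scene sp [ 0.6043 -0.2263  0.0545 -0.0834] 0.0009669585133625178
scene sp [ 0.6044 -0.2254  0.0544  3.0564] 0.001034984642015525
scene ho [ 0.5509  0.2447  0.1083 -0.0742] 0.0013389724151129587
top sp [ 0.6047 -0.2282  0.0558 -0.0822] 0.0012081152254984576
top sp [ 0.605  -0.2234  0.0558  3.056 ] 0.0012284222297692434
top ho [ 0.5518  0.2449  0.1096 -0.0686] 0.0011205755949215065
```

```bash
cat >> h.py <<'E'
from scipy.spatial.transform import Rotation as Ro
def quat(yaw,flip=0):  # tool down, jaws across an axis whose y dir has this yaw
    y=np.array([np.cos(yaw),np.sin(yaw),0])*(-1 if flip else 1);z=np.array([0,0,-1.]);x=np.cross(y,z)
    return np.roll(Ro.from_matrix(np.stack([x,y,z],1)).as_quat(),1)
def st(s=''): print(s,'t',round(status.get_clock(),2),'tcp',np.round(status.get_ee_pos(),4),'F',np.round(status.get_ft_force(),2),'M',np.round(status.get_moment(),2),'g',round(status.get_grip_width(),3))
E
python3 - <<'E'
from h import *
S=np.array([.6045,-.227,.055]);HO=np.array([.5513,.2448,.109])
for f in (0,1):
    for p,y in ((S,-.083),(HO,-.071)):
        print(f,np.round(manip.inverse_kinematics(p+[0,0,.155],quat(y,f)),2),np.round(manip.inverse_kinematics(p+[0,0,.255],quat(y,f)),2))
q=quat(-.083, 0 if abs(manip.inverse_kinematics(S+[0,0,.155],quat(-.083,0))[5])<abs(manip.inverse_kinematics(S+[0,0,.155],quat(-.083,1))[5]) else 1)
manip.movep(S+[0,0,.155+.09],q);st('above')
manip.move_linear(S+[0,0,.155],max_speed=.1);st('down')
manip.move_gripper(0.0,100);st('grip')
manip.move_linear(S+[0,0,.155+.13],max_speed=.12);manip.pause(.3);st('lift')
E
```

```text
0 [-0.36  0.56 -0.03  0.98  0.    1.29] [-0.36  0.49  0.12  1.2   0.    1.29]
0 [ 0.42  0.45 -0.07  1.05  0.    2.06] [0.42 0.39 0.1  1.28 0.   2.06]
1 [-0.36  0.56 -0.03  0.98  0.   -1.85] [-0.36  0.49  0.12  1.2   0.   -1.85]
1 [ 0.42  0.45 -0.07  1.05  0.   -1.08] [ 0.42  0.39  0.1   1.28  0.   -1.08]
above t 4.25 tcp [ 0.6048 -0.2261  0.3002] F [-0.78 -0.23 -0.58] M [-0.01  0.03  0.03] g 1.003
down t 5.3 tcp [ 0.6048 -0.2271  0.2107] F [ 0.16 -0.49  0.26] M [-0.05 -0.   -0.04] g 1.004
grip t 5.81 tcp [ 0.6047 -0.227   0.2108] F [-0.82  0.8   6.29] M [0.07 0.18 0.02] g 0.441
lift t 7.34 tcp [ 0.6045 -0.227   0.3396] F [-0.55 -1.43 -2.87] M [ 0.01 -0.02 -0.02] g 0.439
```

```bash
cat > look.py <<'E'
from fit import *
def look(c,yaw,tag):
    out=[]
    for n in 'scene','top':
        im=shot(n,f'{tag}_{n}.png');P=pts(im)
        p=near(P,c,(.06,.12),c[2]-.03,c[2]+.03)
        l=loc(p,*c,yaw);p=p[(abs(l[:,0])<.024)&((abs(l[:,1])>.025)|(abs(l[:,0])<.014))&(l[:,1]>-.08)&(l[:,1]<.098)&(abs(l[:,2])<.022)]
        f=lambda v,P:spindle(v,P)
        v,e=run(f,p,[*c,yaw]);print(tag,n,len(p),v.round(4),round(e,4));out.append(v)
        l=loc(p,*v); k=abs(l[:,1])>.04; 
    return out
E
python3 - <<'E'
from look import *
h=np.array([.5513,.2448]);yaw=-.071
L=lambda x,y,z:np.array([h[0]+x*np.cos(yaw)-y*np.sin(yaw),h[1]+x*np.sin(yaw)+y*np.cos(yaw),z])
c=L(0,-.045,.22)
manip.movep(c+[0,0,.155],quat(yaw));manip.pause(.2);st('over')
look(np.array(status.get_ee_pos())-[0,0,.155],yaw,'hand')
im=cv2.imread('pics/hand_scene.png')[60:230,250:420];im2=cv2.imread('pics/hand_top.png')[140:260,60:230]
cv2.imwrite('pics/hand.png',cv2.resize(np.vstack([im,im2]),None,fx=2,fy=2,interpolation=2))
E
```

```text
over t 9.13 tcp [0.5485 0.199  0.3749] F [ 0.8  -0.81 -2.77] M [ 0.02  0.   -0.02] g 0.44
hand scene 263 [ 0.5473  0.1999  0.2183 -0.0618] 0.0009
hand top 329 [ 0.548   0.2004  0.219  -0.071 ] 0.0007
```

View pics/hand.png

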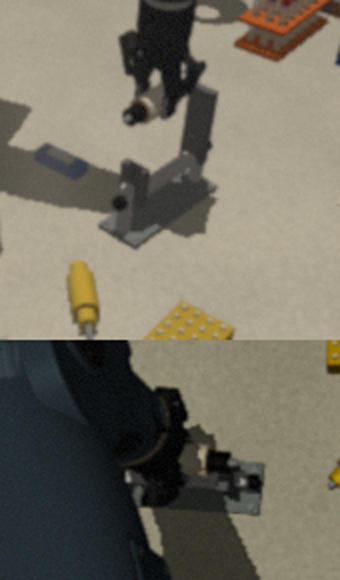

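Picture: the spindle is held level over the holder, spring pin towards the tall cheek, and the fits agree with the gripper pose to within 1–2 mm. Next I press against the tall cheek, feeling for contact.

```bash
cat > ho.py <<'E'
from look import *
h=np.array([.5513,.2448]);yaw=-.071
R=np.array([[np.cos(yaw),-np.sin(yaw),0],[np.sin(yaw),np.cos(yaw),0],[0,0,1]])
OFF=np.array([0,.001,-.156])   # spindle origin rel. to TCP, local
def go(x,y,z,v=.05): manip.move_linear(R@(np.array([x,y,z])-OFF)+[*h,0],quat(yaw),max_speed=v)
def at(): return R.T@(np.array(status.get_ee_pos())-[*h,0])+OFF
def force(n=6):
    f=[]
    for _ in range(n): manip.pause(.02);f.append(status.get_ft_force())
    return R.T@np.mean(f,0)
def say(s): print(s,'t',round(status.get_clock(),2),'loc mm',(at()*1000).round(1),'F',force().round(2),'M',np.round(status.get_moment(),2))
E
python3 - <<'E'
from ho import *
go(0,-.035,.2,.1);go(0,-.035,.143,.1);say('low')
f0=force(12)
y=-.024; go(0,y,.143,.06)
while y<-.008:
    f=force(4)-f0
    print(round(y,4),f.round(2),round(status.get_clock(),2))
    if f[1]<-2: break
    y+=.0015; go(0,y,.143,.03)
say('contact')
E
```

```text
low t 10.31 loc mm [ 1.000e-01 -3.510e+01  1.433e+02] F [-0.13  0.07 -2.22] M [-0.04  0.02 -0.01]
-0.024 [-0.01 -0.07  0.03] 11.01
-0.0225 [ 0.02 -0.08 -0.5 ] 11.32
-0.021 [ 0.32 -0.09 -0.17] 11.64
-0.0195 [-0.29 -0.05 -0.3 ] 11.96
-0.018 [ 0.21 -2.68  0.02] 12.28
contact t 12.28 loc mm [ -0.  -18.2 142.9] F [ 0.27 -2.58 -2.39] M [-0.45  0.02  0.02]
```

```bash
python3 - <<'E'
from ho import *
for y in (-.009,0,.0045): go(0,y,.143,.02);say('push')
v=look(at()@R.T+[*h,0],yaw,'push')
for w in v: print((R.T@(w[:3]-[*h,0])*1000).round(1),w[3]-yaw)
z=.143
while z>.122:
    z-=.003; go(0,.0045,z,.02); say('slide')
    if abs(force(3)[2]+2.3)>7: break
E
```

```text
push t 12.97 loc mm [ -0.   -9.1 142.8] F [ 0.54 -5.91 -2.1 ] M [-1.11  0.02  0.01]
push t 13.68 loc mm [-1.000e-01 -6.000e-01  1.428e+02] F [ 0.41 -9.48 -1.67] M [-1.75  0.05 -0.03]
push t 14.15 loc mm [-1.000e-01  3.700e+00  1.427e+02] F [  1.05 -10.77  -1.74] M [-2.05  0.04 -0.  ]
push scene 294 [ 0.5561  0.247   0.1415 -0.2147] 0.0017
push top 357 [0.5466 0.2373 0.1416 0.0696] 0.0021
[  4.7   2.5 141.5] -0.1436717873241135
[ -4.1  -7.8 141.6] 0.14055649489197106
slide t 14.65 loc mm [ -0.    3.7 140.3] F [ -0.31 -11.08   2.24] M [-1.81  0.17  0.05]
slide t 15.1 loc mm [1.000e-01 3.700e+00 1.374e+02] F [  0.49 -11.     2.38] M [-1.78  0.01  0.01]
slide t 15.55 loc mm [  0.2   3.7 134.5] F [  1.36 -11.01   2.44] M [-1.8  -0.09 -0.1 ]
slide t 16.0 loc mm [  0.3   3.7 131.5] F [  1.25 -10.79   2.38] M [-1.82 -0.13 -0.08]
slide t 16.45 loc mm [  0.3   3.7 128.6] F [  1.29 -10.93   2.69] M [-1.82 -0.12 -0.05]
slide t 16.9 loc mm [  0.3   3.8 125.6] F [  1.38 -11.14   3.26] M [-1.86 -0.13 -0.08]
slide t 17.35 loc mm [  0.4   3.7 122.6] F [  1.17 -11.06   3.19] M [-1.76 -0.12 -0.06]
```

```bash
python3 - <<'E'
from ho import *
z=.1226-.0;p=None
while z>.1035:
    z-=.0012; go(0,.0045,z,.015); f=force(4)
    print(round(status.get_clock(),2),(at()*1000).round(1),f.round(2),np.round(status.get_moment(),2)[0])
    if f[1]>-9.2 or abs(f[2]-2.5)>5 or abs(f[0]-1.2)>5: print('stop');break
E
```

```text
17.82 [  0.3   3.8 122.1] [  1.3  -11.42   3.91] -1.67
18.13 [  0.3   3.7 120.8] [  0.43 -10.89   2.9 ] -1.75
18.45 [  0.3   3.8 119.6] [  1.3  -11.01   3.13] -1.69
18.77 [  0.3   3.7 118.5] [  0.61 -11.61   3.55] -1.73
19.08 [  0.3   3.8 117.3] [  0.73 -11.44   4.73] -1.67
19.4 [  0.3   3.7 115.9] [  1.15 -11.02   2.82] -1.82
19.72 [ -0.2   3.8 113.3] [ 2.21 -7.48 -7.74] -1.97
stop
```

```bash
python3 - <<'E'
from ho import *
z=at()[2]
for _ in range(6):
    z-=.0008; go(0.0005,.0045,z,.015); f=force(6)
    print(round(status.get_clock(),2),(at()*1000).round(1),f.round(2),np.round(status.get_moment(),2))
    if f[2]>-2.0: print('stop');break
st()
for n in 'scene','top': shot(n,f'cup_{n}.png')
im=cv2.imread('pics/cup_scene.png')[90:190,290:370];im2=cv2.imread('pics/cup_top.png')[180:240,90:200]
a=cv2.resize(im,None,fx=5,fy=5,interpolation=2);cv2.imwrite('pics/cup.png',a)
E
```

```text
20.08 [  0.2   3.9 111.8] [-0.33 -8.21 -4.28] [-1.65  0.14 -0.  ]
20.43 [  0.2   3.9 111.2] [-0.3  -8.12 -2.64] [-1.59  0.13  0.  ]
20.78 [  0.2   4.  110.6] [-0.81 -7.81 -2.13] [-1.47  0.23  0.06]
21.13 [  0.2   4.  109.9] [-1.01 -8.18 -0.47] [-1.46  0.29  0.04]
stop
 t 21.13 tcp [0.5517 0.2478 0.2659] F [-1.9  -8.76 -0.34] M [-1.46  0.29  0.04] g 0.438
```

View pics/cup.png

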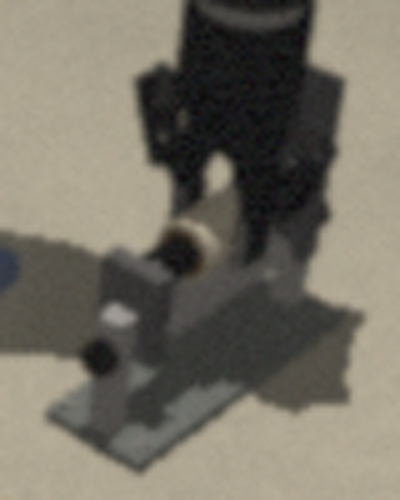

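```bash
python3 - <<'E'
from ho import *
go(.0003,.0045,.1107,.02);print(at()*1000,force())
y=.0045
while y>-.0065:
    y-=.0012; go(.0003,y,.1107,.015); f=force(5)
    ex=-(2.4+.4*(83.5+0-78.5+ (y*1000+6.5)))
    print(round(status.get_clock(),2),(at()*1000).round(1),f.round(2),round(ex,1),np.round(status.get_moment(),2))
    if f[1]-ex>2.5 or abs(f[2]+2.3)>5 or abs(f[0])>5: print('stop');break
E
```

```text
[7.74929618e-02 4.01772821e+00 1.10498977e+02] [-0.5073601  -7.67434001 -1.50938713]
21.92 [1.000e-01 2.800e+00 1.105e+02] [-0.49 -7.5  -1.41] -8.3 [-1.36  0.21  0.07]
22.25 [1.000e-01 1.700e+00 1.105e+02] [-0.36 -6.74 -1.54] -7.8 [-1.29  0.14  0.05]
22.58 [1.000e-01 6.000e-01 1.105e+02] [-0.38 -6.87 -1.77] -7.4 [-1.29  0.17  0.03]
22.92 [ 1.000e-01 -5.000e-01  1.105e+02] [-0.46 -6.37 -1.27] -6.9 [-1.18  0.19  0.09]
23.25 [ 1.000e-01 -1.700e+00  1.105e+02] [-0.52 -5.3  -1.71] -6.4 [-1.1   0.16  0.03]
23.58 [ 1.000e-01 -2.800e+00  1.105e+02] [-0.12 -5.23 -1.98] -5.9 [-0.98  0.13  0.06]
23.92 [  0.2  -4.  110.6] [-1.08 -4.79 -2.36] -5.4 [-0.9   0.25  0.04]
24.25 [  0.2  -5.1 110.7] [-1.61 -4.12 -2.56] -5.0 [-0.87  0.28  0.11]
24.58 [  0.3  -6.1 110.7] [-1.69 -2.13 -2.45] -4.5 [-0.38  0.37  0.05]
24.92 [  0.3  -6.8 110.7] [-2.39  4.38 -4.24] -4.0 [0.9  0.34 0.05]
stop
```

The fixed pin bottomed at y ≈ -6.5 mm, the seated position. I'll relax to near zero force, release and retreat.

```bash
python3 - <<'E'
from ho import *
go(.0,-.0067+.0004,.1107,.02);say('relaxed')
manip.move_gripper(1.0);say('open')
x=at();go(x[0],x[1],.16,.06);go(x[0],x[1],.24,.15);say('up')
manip.movep([.35,-.1,.42],quat(yaw));say('away')
for n in 'scene','top':
    im=shot(n,f'end_{n}.png');P=pts(im)
    p=near(P,(.5513,.2448),(.05,.12),.085,.135);l=loc(p,*h,0,yaw);p=p[(abs(l[:,1]+.0065)<.056)&(abs(l[:,0])<.03)]
    v,e=run(spindle,p,[*(R@[0,-.0065,.11]+[*h,0]),yaw]);print(n,len(p),(R.T@(v[:3]-[*h,0])*1000).round(1),(v[3]-yaw).round(3),e)
    l=loc(p,*h,0,yaw);tp=[np.percentile(l[(abs(l[:,1]-k)<.006),2],95).round(4) for k in (-.03,-.0065,.018)];print('roll top along',tp)
im=cv2.imread('pics/end_scene.png')[90:190,290:370];im2=cv2.imread('pics/end_top.png')[180:240,90:200]
a=cv2.resize(im,None,fx=5,fy=5,interpolation=2);b=cv2.resize(im2,(400,218),interpolation=2);cv2.imwrite('pics/end.png',np.hstack([a,cv2.copyMakeBorder(b,0,282,0,0,0)]))
E
```

```text
relaxed t 25.17 loc mm [ 1.000e-01 -6.200e+00  1.108e+02] F [-0.82  0.33 -3.32] M [0.06 0.19 0.05]
open t 25.8 loc mm [ 1.000e-01 -6.300e+00  1.108e+02] F [ 0.   -0.05  0.07] M [-0.05 -0.02  0.03]
up t 27.56 loc mm [-1.000e-01 -6.400e+00  2.391e+02] F [ 0.04  0.17 -0.54] M [-0.01 -0.04  0.05]
away t 29.12 loc mm [-175.7 -357.   264. ] F [-0.02  0.    0.1 ] M [ 0.03  0.04 -0.01]
scene 328 [ -1.   -6.1 110.4] 0.0 0.001232581826030232
roll top along [np.float64(0.1313), np.float64(0.1314), np.float64(0.1317)]
top 560 [ -0.2  -6.5 110.9] -0.003 0.000836536642240736
roll top along [np.float64(0.1319), np.float64(0.1315), np.float64(0.1334)]
```

View pics/end.png

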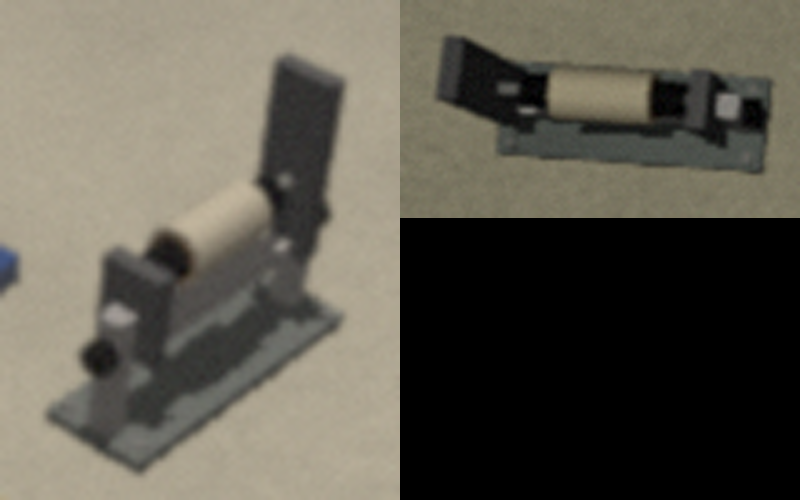

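The picture shows the spindle level between the cheeks: the spring pin is in the tall cheek's cup, the core end is close to the low cheek, and the gripper is clear.

```bash
python3 -c "
from h import *
workorder.job_done();print(status.get_clock())"
```

```text
the job is handed in; nothing more can be done
the job is handed in; nothing more can be done
```

The spindle is out of the cradle and seated in the bench roll holder, held by its own spring. I handed the job in shortly after 29 s on the robot's clock.

**How it went:** I gripped it across the roll and pressed the spring pin about 23 mm in against the tall cheek, at about 11 N. I then slid it down until the force dropped as the pin entered its cup, at about 110 mm height. Easing back let the fixed pin into the low cup, which bottomed at y ≈ -6.5 mm as specified. I relaxed the grip force to near zero before releasing.

**Final checks:** Both cameras show the spindle level within about 2 mm, at y = -6.1 and -6.5 mm and a height of 110.4 and 110.9 mm. Yaw is in line with the holder, and the gripper was clear with no force on it. Measured wrist forces stayed under about 15 N.

**Checks that failed or weren't made:**
- The two camera fits taken while the gripper was pressing disagreed, because the cheeks and fingers got into the data. I ignored them and went by the force readings.
- I did not re-measure the other things on the bench. The arm only worked above the cradle and the holder, and no unexpected contact forces showed.

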